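# Snap up the sprung rod stand and lay the tube in the welding jig

## Robot

A 6-joint arm with a two-finger parallel gripper is mounted at the origin on the work surface. World frame = base frame: x ahead of the robot, y to its left, z up, the work surface at z = 0. Lengths are in m, angles in rad, forces in N, time in s.
With the tool pointing down it reaches from about 0.225 to 0.875 m from the base axis. Payload 3.4 kg.
Tool frame: the origin (TCP) lies on the centre line of the jaws, within the pads' length; the fingertips stand 17 mm ahead of it and the grasp point (between the pads) lies 2 mm behind it; z points along the fingers, y is the line along which they close (so a half turn about z gives the same grasp; the last joint's range is limited). The gripper opens to 85 mm and grips with 20 to 120 N. Pads are 22 mm wide; open, the fingers measure 114 mm over their backs; the gripper's body (76 mm by 85 mm) begins 54 mm behind the grasp point. The pads swing forward as they close: fully open they stand 13 mm farther back than shut.
Start: joints at [-1.419, 0.276, 1.505, -0, 1.361, -0.121], TCP at [0.155, -0.554, 0.248] pointing down, gripper open.
Joint ranges: [-2.89, 2.89], [-0.75, 2.08], [0.22, 2.7], [-1.18, 4.32], [0.11, 2.71], [-2.7, 2.7]. Speed limits (rad/s): [2.57, 2.57, 3.14, 3.14, 3.14, 3.14].

## Interface

Orientations are given as a unit quaternion [w, x, y, z].
In Python, from rig import manip gives the robot as it stands.
- The arm moves only by the tool move_arm, never from a script. Its argument "steps" is one flat list of numbers, 7 for each row, row after row: the turn, a rotation vector about the world's x, y, z normalised to -1 to 1, where 1 is 360 degrees, then the shift along the world's x, y, z normalised to -1 to 1, where 1 is 1 m, then the opening, from -1 (shut) to 1 (fully open). A call has exactly 10 rows; each row is the pose to reach, as a shift and turn from the pose commanded when the call began, turning the shorter way round; what a row does not reach only later rows make up. A row lasts 1/10 s, in which the tool goes at most 50 mm and 8.59 degrees, less where a joint would pass 70% of its speed; a pose out of reach is approached as far as the arm can. A call with a number of a shift or a turn outside -1 to 1 is refused whole. A call with a gripper value outside its range is refused whole. The fingers move at their own pace and stop on an object; "squeeze" is the grip in N (left out, the last holds). Time passes only in rows, so rows that repeat a pose let the fingers close, or fill a call up. It gives the time, the measured TCP pose, the force, the opening and the grip force at its end, in the units of the state.
- manip.get_state(): the state, without advancing time (a new reading comes with each control period).
- manip.get_image(name): name is "scene" or "side" or "wrist"; returns a dict with "pixels" (400x640x3 uint8, blue, green, red), "fx", "fy", "cx", "cy" (pixels), "D" ([k1, k2, p1, p2, k3] as OpenCV has them; the pictures are not rectified), "R" (3x3) and "t" (3): a world point X has camera coordinates R X + t. Camera axes: x right, y down, z forward; pixel columns grow to the right and rows downward; lengths in m; the calibration is good to about 2 mm. A picture is of the moment at which its call begins. There is no depth.
- manip.sign_off(): hands the job in; it is judged then, once.
The state is a dict: "clock": time; "qpos": joint angles; "qd": joint speeds; "effort": joint torques, N m; "position": TCP position; "ee_rot": TCP orientation; "contact_force": force on the tool from outside, world axes, zero at the start; "moment": the same for the moment, N m; "width": finger opening in m; "gripper_force": force on a finger pad.
Only numpy, scipy, OpenCV 4.12 (cv2) and the standard library are available. Lean on these libraries where they do the work, as an engineer would, in place of code of your own. Each camera call takes 0.05 s, during which the arm holds its last target. There are 200 camera calls.

## Task

Push the jig's yellow sprung stand by its black rubber roller from leaning to upright, past the point where it snaps over by itself, then bear on the roller for a moment with a firm push of about 10 newtons to prove that the stand is home on its stop, never pushing it harder than 25 newtons. Then lower the square tube into the two cradles, centred along the jig, and let go only once it lies in them. Leave the jar, the can, the hammer and the brush where they are.

Things in the scene. Friction and masses are not known exactly. Their poses are not given: they have to be found in the camera images.
- jig: Fixed blue welding jig: a plate 80 mm (its x) by 340 mm (its y) by 12 mm thick, z up. Origin: centre of the plate's underside, on the bench. Two cradles stand in line along its y: a grey fixed post at y = -100 mm and a yellow sprung stand hinged near y = +100 mm.
- post_seat (a point): Middle of the fixed post's seat, 160 mm above the bench; axes as the jig's. The channel along y is 25 mm wide at the seat, 16 mm long, between cheeks that flare outwards and end 11 mm above the seat. The stand's cradle is the same, at the same height, once it is upright.
- home (a point): Where the tube's centre must finally be: x = y = 0 and z = 170 mm of the jig, the tube's length along the jig's y. Axes as the jig's.
- slot_mid (a point): Middle of the slot in which the stand's foot is clamped, at the height of its hinge (30 mm above the bench); axes as the jig's. The hinge axis runs along x, but its y is anywhere within 12 mm either way of this point and is not measured: find the stand by touch or by eye.
- roller_folded (a point): Where the axis of the folded stand's black roller is if the foot sits at the slot's middle (84 mm to +y of the hinge, 93 mm above the bench); the real one is up to 12 mm off along y. Roller: 28 mm in diameter, 56 mm long along x, free to turn, the stand's outermost part. The cradle's cheeks then end 150 mm above the bench, 75 to 86 mm to +y of the hinge: keep the gripper's body clear.
- stand (a joint): Stand's hinge angle, rad. 0 = folded, leaning 0.60 to the jig's +y; 0.60 = upright, on its stop. Upright, the roller's axis is 34 mm to +y of the hinge and 100 mm above it. Pushing the roller to -y raises the stand; a spring resists, about 10 N at first, less further on; near 0.43 it goes over centre, jumps away and rests at 0.60. The stop is hard: 10 to 20 N per mm.
- tube_center (a point): Loose square steel tube, bright metal, 300 mm long (its x) and 20 mm square, 180 to 370 g, lying flat on the bench beyond the jig. The point is its centre, 10 mm above its underside.
- jar: Flux jar with a red lid, 60 mm in diameter, 70 mm high, standing on the bench; origin at the centre of its underside. Leave alone.
- can: Can with a green label, 66 mm in diameter, 80 mm high, standing on the bench; origin at the centre of its underside. Leave alone.
- hammer: Hammer lying on the bench along its x, head to +x; leave alone.
- brush: Brush lying on the bench along its x; leave alone.

How it is judged:
On the way, in this order (a step that is already met when the one before it is completed fails the run):
1. the stand has snapped upright and is borne on against its stop with more than 5 N for 0.2 s (value of joint stand above 0.55 rad and contact force between the fingers and stand above 5 N), for 0.2 s.
2. the tube, still held, is lowered into both cradles with the stand upright (value of joint stand above 0.55 rad and contact force between the fingers and tube above 1 N and x of tube_center in the frame of jig between -0.012 and 0.012 m and y of tube_center in the frame of jig between -0.025 and 0.025 m and z of tube_center in the frame of jig between 0.16 and 0.18 m), for 0.1 s.
At the end, for the whole second after the job is handed in: The stand is upright on its stop (joint above 0.55 rad); the tube lies at rest in both cradles, its centre within 8 mm of the cradles' line, within 25 mm of the jig's middle and within 4 mm of the seated height (170 mm), lined up with the jig's y within 0.06 rad (value of joint stand above 0.55 rad and x of tube_center in the frame of jig between -0.008 and 0.008 m and y of tube_center in the frame of jig between -0.025 and 0.025 m and z of tube_center in the frame of jig between 0.166 and 0.174 m and angle between the x axis of tube_center and the y axis of jig, either way round below 0.06 rad and linear speed of tube below 0.02 m/s); the robot touches nothing.
It fails at once if the stand is pushed harder than 25 N (contact force between any of the fingers, the arm and stand above 25 N).
It fails at once if the jar is knocked out of place (more than 30 mm) (distance of jar from where it was at the start of the episode above 0.03 m).
It fails at once if the can is knocked out of place (more than 30 mm) (distance of can from where it was at the start of the episode above 0.03 m).
It fails at once if the hammer is knocked out of place (more than 30 mm) (distance of hammer from where it was at the start of the episode above 0.03 m).
It fails at once if the brush is knocked out of place (more than 30 mm) (distance of brush from where it was at the start of the episode above 0.03 m).
It also fails if it takes over 72 s, if anything falls off the work surface, if the arm or the gripper's body presses on something with over 40 N, if the wrist force passes 120 N, or if a joint passes its speed limit or range.

## Working session

There is one attempt and no reset: what is moved stays moved. The work goes in short steps, Python scripts to look and compute and a tool call to move; the robot and the scene stay as the last step left them, time stands still between calls to the robot, and variables do not carry over. Pictures are saved under pics/ and viewed, at most 10 in all, crops included, and the job is handed in when it is done.

Besides the shell and the picture viewer there is one more tool, called after "Request:" as name(argument=value, ...) on one line, values as JSON. move_arm: Moves the arm, as the interface text tells. Scaled input: -1 to 1 covers 1 m each way for a shift and 360 degrees each way for a turn. Its arguments: {"type":"object","properties":{"steps":{"type":"array"},"squeeze":{"type":"number"}},"required":["steps"]}

```bash
mkdir -p pics; cat > h.py <<'E'
import numpy as np, cv2
from rig import manip
def snap(n,f):
    im=manip.get_image(n); cv2.imwrite(f'pics/{f}.png',im['pixels'])
    np.savez(f'pics/{f}.npz',**{k:np.array(im[k]) for k in im}); return im
def load(f): return np.load(f'pics/{f}.npz')
def K(im): return np.array([[im['fx'],0,im['cx']],[0,im['fy'],im['cy']],[0,0,1.]])
def ray(im,uv):
    p=cv2.undistortPoints(np.array([[uv]],float),K(im),im['D'])[0,0]
    R=np.array(im['R']);return -R.T@im['t'],R.T@np.array([p[0],p[1],1])
def at_z(im,uv,z):
    c,d=ray(im,uv);return c+d*(z-c[2])/d[2]
def proj(im,X):
    return cv2.projectPoints(np.array(X,float).reshape(-1,1,3),cv2.Rodrigues(np.array(im['R']))[0],np.array(im['t']),K(im),np.array(im['D']))[0].reshape(-1,2)
E
python3 - <<'E'
from h import *
for n in ['scene','side','wrist']:
    im=snap(n,n+'0'); R=np.array(im['R']); print(n,-R.T@im['t'],R[2],im['fx'])
a=cv2.imread('pics/scene0.png');print(manip.get_state())
E
```

```text
scene [1.15240355 0.36800303 0.97725771] [-0.58075001 -0.32073622 -0.74823639] 410.96191375217137
side [0.15659746 0.80901253 0.94899319] [ 0.27424119 -0.6799351  -0.68005884] 449.18018162104903
wrist [ 0.23013962 -0.53362251  0.37205176] [-0.28943283 -0.07953074 -0.95388862] 334.34500093418575
{'clock': 0.15, 'qpos': array([-1.41899731e+00,  2.76452084e-01,  1.50587524e+00,  7.88625380e-06,
        1.36071591e+00, -1.21032383e-01]), 'qd': array([-0.00157289, -0.00199461, -0.00512773, -0.00093473,  0.00087542,
       -0.00027208]), 'effort': array([ 1.52669152e-03, -4.17143834e+01, -2.46033221e+01, -6.48223704e-05,
        7.60594325e-03, -7.52111248e-06]), 'position': array([ 0.15485882, -0.55334731,  0.24762395]), 'ee_rot': array([-7.25264059e-04,  9.90709650e-01,  1.35992142e-01, -7.30155523e-06]), 'contact_force': array([-1.08785597,  0.91346351,  0.13253605]), 'moment': array([ 4.62713467e-03, -8.61963199e-05, -5.37118950e-02]), 'gripper_force': 0.0, 'width': 0.08519780510803703}
```

View pics/scene0.png

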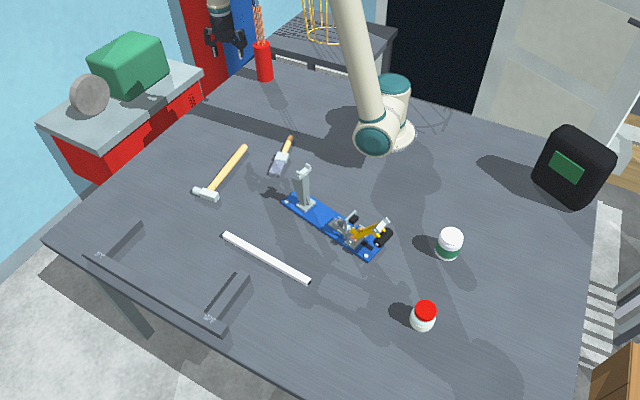

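View pics/side0.png

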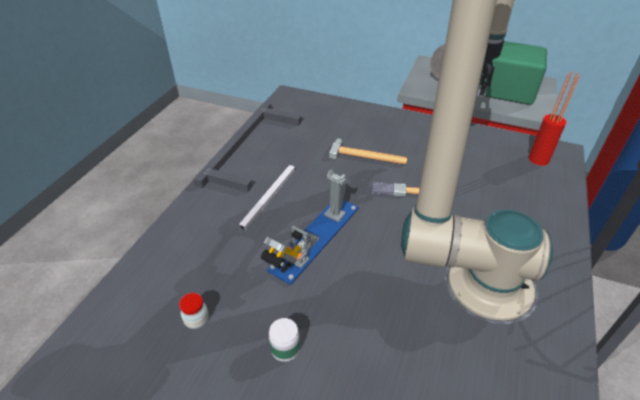

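The scene picture shows the jig from about (283,200) to (375,258), the roller near (383,240) and the tube from (223,235) to (310,282). In the side picture the roller is near (272,258) and the tube runs (242,226) to (293,168). Next I need enlarged crops.

```bash
python3 - <<'E'
from h import *
a=cv2.imread('pics/scene0.png')[155:295,215:405]; b=cv2.imread('pics/side0.png')[155:295,180:370]
c=np.vstack([cv2.resize(x,None,fx=4,fy=4,interpolation=cv2.INTER_CUBIC) for x in (a,)])
cv2.imwrite('pics/c1.png',c)
cv2.imwrite('pics/c2.png',cv2.resize(b,None,fx=4,fy=4,interpolation=cv2.INTER_CUBIC))
E
```

```text
(no output)
```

View pics/c1.png

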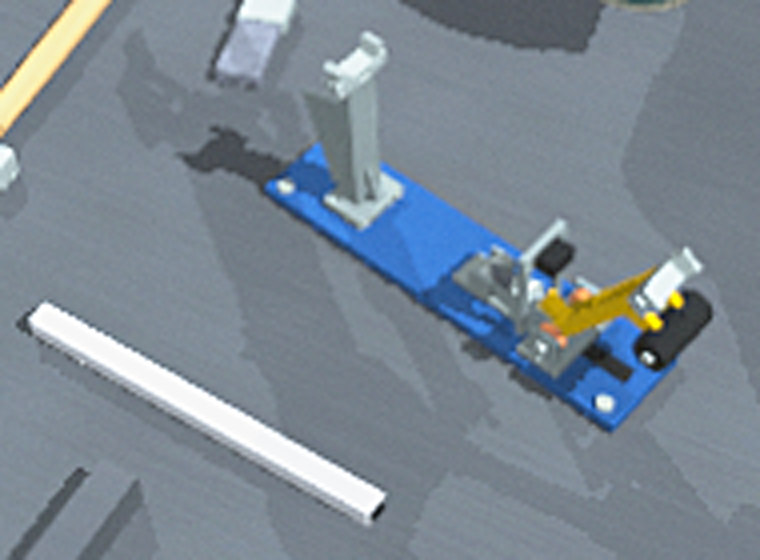

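View pics/c2.png

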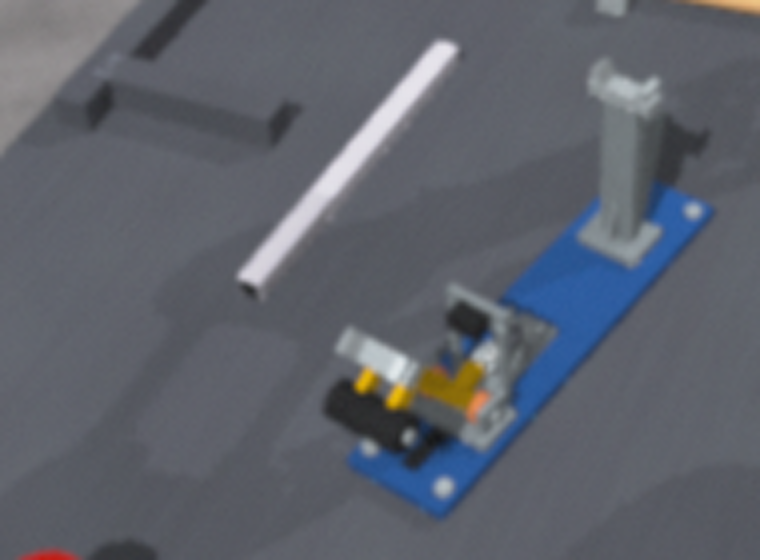

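The crops show: jig plate corners (318,145), (268,186), (612,424), (675,368) in c1. Roller end faces at (650,358) and (703,303). Tube top corners at (30,320), (47,303), (384,493), (369,516). c2 gives the matching points.

```bash
python3 - <<'E'
from h import *
S=load('scene0');D=load('side0')
s=lambda u,v:(215+u/4-.375,155+v/4-.375); d=lambda u,v:(180+u/4-.375,155+v/4-.375)
def go(n,im,f,pts,z):
    P=np.array([at_z(im,f(*p),z) for p in pts]);print(n,P[:,:2].round(4).tolist(),P.mean(0).round(4));return P
go('jig S',S,s,[(318,145),(268,186),(612,428),(675,368)],.012)
go('jig D',D,d,[(712,210),(660,185),(440,512),(352,462)],.012)
for n,im,f,p in(('S',S,s,[(30,320),(47,303),(384,493),(369,516)]),('D',D,d,[(240,280),(262,290),(437,41),(460,48)])):
    P=go('tube '+n,im,f,p,.02); 
    e=P[2:].mean(0)-P[:2].mean(0);print(np.linalg.norm(e),np.degrees(np.arctan2(e[1],e[0])))
# roller ends triangulate; correspond: scene near end (650,358) is +x side
def tri(a,b):
    (c1,d1),(c2,d2)=a,b
    A=np.stack([d1,-d2],1);t=np.linalg.lstsq(A,c2-c1,rcond=None)[0]
    p,q=c1+d1*t[0],c2+d2*t[1];print((p+q)/2,np.linalg.norm(p-q));return (p+q)/2
tri(ray(S,s(676,330)),ray(D,d(372,416)))
# post top: cheek ends
tri(ray(S,s(354,68)),ray(D,d(627,88)))
go('roller S z93',S,s,[(676,330)],.093);go('roller D',D,d,[(372,416)],.093)
go('can',S,s,[],.08) if 0 else None
for n,im,uv,z in(('can',S,(451,234),.08),('jar',S,(426,309),.07),('canD',D,(284,329),.08),('jarD',D,(192,302),.07)):print(n,at_z(im,uv,z))
E
```

```text
jig S [[0.4241, -0.142], [0.4793, -0.1545], [0.558, 0.1736], [0.4917, 0.1928]] [0.4883 0.0175 0.012 ]
jig D [[0.4042, -0.1325], [0.4494, -0.144], [0.48, 0.1946], [0.5499, 0.1793]] [0.4709 0.0243 0.012 ]
tube S [[0.6748, -0.2359], [0.6565, -0.2342], [0.6795, 0.0618], [0.6992, 0.0616]] [ 0.6775 -0.0867  0.02  ]
0.2977300864226431 85.44286130615274
tube D [[0.6935, 0.0677], [0.6742, 0.0706], [0.6748, -0.2322], [0.6534, -0.2308]] [ 0.674  -0.0812  0.02  ]
0.30129588295696 -93.75660589637293
[0.51975113 0.19718398 0.0937612 ] 0.0015957383512548607
[ 0.45721935 -0.08130956  0.15548018] 0.00018781754558157998
roller S z93 [[0.5187, 0.1963]] [0.5187 0.1963 0.093 ]
roller D [[0.5202, 0.1975]] [0.5202 0.1975 0.093 ]
can [0.41573044 0.35268029 0.08      ]
jar [0.65170592 0.36447274 0.07      ]
canD [0.417372   0.35578195 0.08      ]
jarD [0.6470931  0.36591075 0.07      ]
```

Request:
move_arm(steps=[0, 0, 0.171, 0.345, 0.604, 0.1, -1, 0, 0, 0.171, 0.345, 0.604, 0.1, -1, 0, 0, 0.171, 0.345, 0.604, 0.1, -1, 0, 0, 0.171, 0.345, 0.604, 0.1, -1, 0, 0, 0.171, 0.345, 0.604, 0.1, -1, 0, 0, 0.171, 0.345, 0.604, 0.1, -1, 0, 0, 0.171, 0.345, 0.604, 0.1, -1, 0, 0, 0.171, 0.345, 0.604, 0.1, -1, 0, 0, 0.171, 0.345, 0.604, 0.1, -1, 0, 0, 0.171, 0.345, 0.604, 0.1, -1])

```text
clock: 1.15
position: [0.4008, -0.122, 0.3198]
ee_rot: [0.0, 0.782, 0.624, 0.0]
contact_force: [0.3, -0.5, -0.6]
width: -0.0
gripper_force: 0.0
```

Request:
move_arm(steps=[0, 0, 0, 0.1, 0.17, 0.03, -1, 0, 0, 0, 0.1, 0.17, 0.03, -1, 0, 0, 0, 0.1, 0.17, 0.03, -1, 0, 0, 0, 0.1, 0.17, 0.03, -1, 0, 0, 0, 0.1, 0.17, 0.03, -1, 0, 0, 0, 0.1, 0.17, 0.03, -1, 0, 0, 0, 0.1, 0.17, 0.03, -1, 0, 0, 0, 0.1, 0.17, 0.03, -1, 0, 0, 0, 0.1, 0.17, 0.03, -1, 0, 0, 0, 0.1, 0.17, 0.03, -1])

```text
clock: 2.15
position: [0.5, 0.045, 0.3496]
ee_rot: [0.0, 0.782, 0.623, 0.0]
contact_force: [-0.8, 0.1, -0.2]
width: 0.0001
gripper_force: 0.0
```

```bash
python3 - <<'E'
from h import *
snap('wrist','w1')
E
```

```text
(no output)
```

View pics/w1.png

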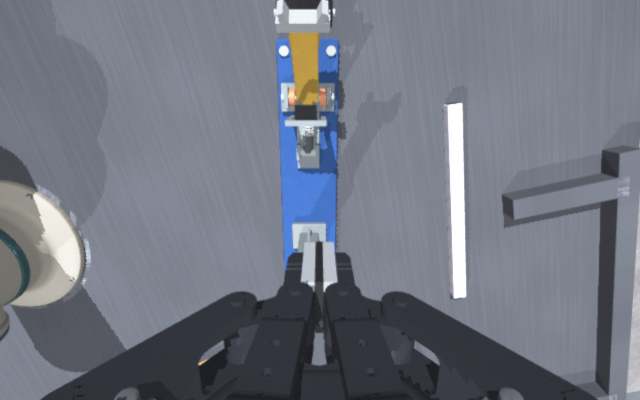

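The wrist picture shows the jig upright in view: plate top edge at row 40 (columns 277–339), hinge bolts near row 97, stand cheeks at row 20. The tube's corners are at (446,104), (462,103), (451,298), (466,297).

```bash
python3 - <<'E'
from h import *
W=load('w1')
print('cam',-W['R'].T@W['t'])
def g(n,p,z):
    P=np.array([at_z(W,q,z) for q in p]);print(n,P.round(4)[:,:2].tolist(),P.mean(0).round(4));return P
P=g('tube',[(446,104),(462,103),(451,298),(466,297)],.02)
e=P[:2].mean(0)-P[2:].mean(0);print(np.linalg.norm(e),np.degrees(np.arctan2(e[1],e[0])))
P=g('jig end',[(277,40),(339,40)],.012);print(np.linalg.norm(P[0]-P[1]))
L=g('jig left',[(278,60),(284,255)],.012);R=g('right',[(338.5,60),(337,180)],.012)
for q in(L,R):
    e=q[0]-q[1];print(np.degrees(np.arctan2(e[1],e[0])))
g('bolts',[(284,50),(331,50)],.016)
g('hinge',[(291,97),(323,97)],.03)
# blue mask fit aid
im=W['pixels'].astype(int);m=(im[...,0]>120)&(im[...,0]-im[...,2]>70)
for r in(60,75,120,180,200,215,250):
    c=np.where(m[r,250:370])[0]+250;print(r,c.min(),c.max(),[at_z(W,(x,r),.012)[:2].round(4).tolist() for x in(c.min()-.5,c.max()+.5)])
c=np.where(m[:,305])[0];print(np.where(m[:,290])[0].min(),np.where(m[:,325])[0].min())
# reproject jig hypothesis
th=np.radians(77.3);jy=np.array([np.cos(th),np.sin(th),0]);jx=np.array([jy[1],-jy[0],0])
c0=np.array([.479,.0163,0])
for n in('scene0','side0','w1'):
    I=load(n);print(n,proj(I,[c0-.1*jy+[0,0,.16],c0+.184*jy+[0,0,.093],c0+.17*jy+.04*jx+[0,0,.012],c0+.17*jy-.04*jx+[0,0,.012],c0-.17*jy+.04*jx+[0,0,.012]]).round(1).tolist())
E
```

```text
cam [0.51849246 0.11906197 0.47410264]
tube [[0.6777, 0.0641], [0.6983, 0.0607], [0.6523, -0.2338], [0.6756, -0.2373]] [ 0.676  -0.0866  0.02  ]
0.2989665201018646 85.38809971667438
jig end [[0.4806, 0.1893], [0.5571, 0.1717]] [0.5189 0.1805 0.012 ]
0.07850577334329714
jig left [[0.4758, 0.1662], [0.4125, -0.1054]] [0.4441 0.0304 0.012 ]
right [[0.5517, 0.1488], [0.5166, -0.007]] [0.5341 0.0709 0.012 ]
76.88691504907501
77.32031322416725
bolts [[0.4866, 0.1755], [0.5446, 0.1622]] [0.5156 0.1688 0.016 ]
hinge [[0.4822, 0.1181], [0.522, 0.109]] [0.5021 0.1136 0.03  ]
60 277 337 [[0.4739, 0.1666], [0.5504, 0.1491]]
75 277 292 [[0.4691, 0.149], [0.4895, 0.1444]]
120 279 336 [[0.4568, 0.0929], [0.5334, 0.0753]]
180 281 335 [[0.4379, 0.011], [0.5145, -0.0066]]
200 282 335 [[0.4316, -0.0184], [0.5082, -0.036]]
215 282 335 [[0.4256, -0.041], [0.5033, -0.0588]]
250 284 296 [[0.4139, -0.097], [0.4333, -0.1014]]
51 39
scene0 [[303.1, 170.5], [383.3, 237.3], [367.9, 260.9], [384.7, 242.7], [280.3, 201.0]]
side0 [[336.5, 175.4], [273.2, 258.2], [266.8, 267.8], [291.2, 281.9], [336.6, 195.4]]
w1 [[304.6, 291.6], [302.7, 12.8], [337.4, 39.0], [274.2, 39.3], [334.6, 275.8]]
```

Request:
move_arm(steps=[-0.0812, 0.0185, 0, 0.0345, 0.209, -0.08, -1, -0.0812, 0.0185, 0, 0.0345, 0.209, -0.08, -1, -0.0812, 0.0185, 0, 0.0345, 0.209, -0.08, -1, -0.0812, 0.0185, 0, 0.0345, 0.209, -0.08, -1, -0.0812, 0.0185, 0, 0.0345, 0.209, -0.08, -1, -0.0812, 0.0185, 0, 0.0345, 0.209, -0.08, -1, -0.0812, 0.0185, 0, 0.0345, 0.209, -0.15, -1, -0.0812, 0.0185, 0, 0.0345, 0.209, -0.2, -1, -0.0812, 0.0185, 0, 0.0345, 0.209, -0.24, -1, -0.0812, 0.0185, 0, 0.0345, 0.209, -0.263, -1])

```text
clock: 3.2
position: [0.534, 0.2531, 0.0843]
ee_rot: [0.161, 0.755, 0.602, -0.203]
contact_force: [0.3, 0.4, -0.5]
width: -0.0001
gripper_force: 0.0
```

```bash
python3 - <<'E'
from h import *
from scipy.spatial.transform import Rotation as T
snap('wrist','w2');s=manip.get_state();print(s['position'],s['contact_force'],s['qpos'])
w,x,y,z=s['ee_rot'];print(T.from_quat([x,y,z,w]).as_matrix().round(3))
a=cv2.imread('pics/w2.png');snap('side','s2');b=cv2.imread('pics/s2.png')[175:305,215:345]
cv2.imwrite('pics/w2b.png',np.hstack([cv2.resize(a,(560,350)),cv2.resize(b,(240,240)).copy() if 0 else cv2.copyMakeBorder(cv2.resize(b,(240,240)),0,110,0,0,0)]))
E
```

```text
[0.53191493 0.25231935 0.07978818] [-1.06940694  0.03731767 -3.1725304 ] [ 0.53734796  0.63718058  1.45778489 -0.370773    1.44431354  0.88281867]
[[ 0.189  0.975 -0.12 ]
 [ 0.843 -0.224 -0.49 ]
 [-0.504 -0.008 -0.864]]
```

View pics/w2b.png

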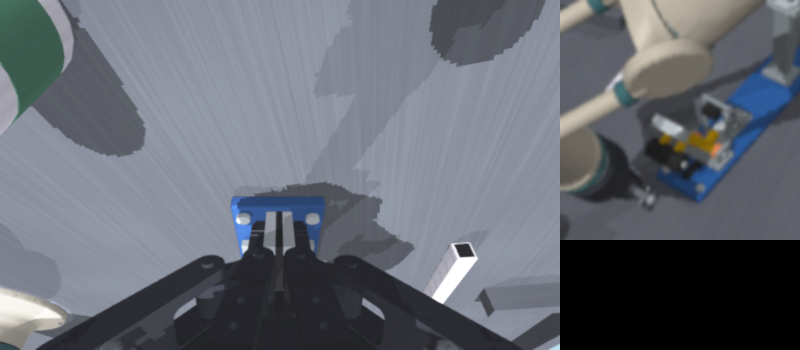

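The tips are about centred on the jig and a few centimetres short of the roller. The can, upper left, is clear. Now I approach slowly.

Request:
move_arm(steps=[0, 0, 0, -0.0016, -0.007, 0, -1, 0, 0, 0, -0.0031, -0.0137, 0, -1, 0, 0, 0, -0.0044, -0.0195, 0, -1, 0, 0, 0, -0.0053, -0.0234, 0, -1, 0, 0, 0, -0.006, -0.0263, 0, -1, 0, 0, 0, -0.0065, -0.0283, 0, -1, 0, 0, 0, -0.0069, -0.0302, 0, -1, 0, 0, 0, -0.0073, -0.0322, 0, -1, 0, 0, 0, -0.0078, -0.0341, 0, -1, 0, 0, 0, -0.008, -0.0351, 0, -1])

```text
clock: 4.3
position: [0.5269, 0.2203, 0.0861]
ee_rot: [0.161, 0.755, 0.603, -0.202]
contact_force: [0.1, 2.0, -1.9]
width: 0.0
gripper_force: 1.3
```

```bash
cat >> h.py <<'E'
def js():
    s=manip.get_state();j=np.array([.2224,.975]);p=s['position'];f=s['contact_force']
    print('s',((p[:2]-[.480,.0152])@j).round(4),'x',((p[:2]-[.480,.0152])@[.975,-.2224]).round(4),'z',p[2].round(4),'F s,z',(f[:2]@j).round(1),f[2].round(1),'n',(-.866*(f[:2]@j)+.5*f[2]).round(1),s['clock'])
E
python3 -c "from h import *;js()"
```

```text
s 0.2104 x 0.0002 z 0.0861 F s,z 2.0 -1.9 n -2.6 4.3
```

Request:
move_arm(steps=[0, 0, 0, -0.0004, -0.0019, 0.0025, -1, 0, 0, 0, -0.0009, -0.0038, 0.005, -1, 0, 0, 0, -0.0013, -0.0059, 0.0073, -1, 0, 0, 0, -0.0018, -0.0079, 0.0096, -1, 0, 0, 0, -0.0023, -0.0101, 0.0119, -1, 0, 0, 0, -0.0028, -0.0124, 0.014, -1, 0, 0, 0, -0.0033, -0.0146, 0.0161, -1, 0, 0, 0, -0.0039, -0.017, 0.0181, -1, 0, 0, 0, -0.0044, -0.0194, 0.0201, -1, 0, 0, 0, -0.005, -0.0218, 0.022, -1])

```text
clock: 5.3
position: [0.5217, 0.1974, 0.1088]
ee_rot: [0.162, 0.755, 0.602, -0.203]
contact_force: [0.3, 2.8, -1.5]
width: 0.0003
gripper_force: 1.0
```

```bash
python3 -c "from h import *;js()"
```

```text
s 0.1869 x 0.0001 z 0.1088 F s,z 2.8 -1.5 n -3.2 5.3
```

Request:
move_arm(steps=[0, 0, 0, -0.0003, -0.0014, 0.001, -1, 0, 0, 0, -0.0006, -0.0028, 0.002, -1, 0, 0, 0, -0.0009, -0.0042, 0.003, -1, 0, 0, 0, -0.0013, -0.0056, 0.004, -1, 0, 0, 0, -0.0016, -0.007, 0.0049, -1, 0, 0, 0, -0.0019, -0.0084, 0.0057, -1, 0, 0, 0, -0.0022, -0.0098, 0.0065, -1, 0, 0, 0, -0.0025, -0.0111, 0.0073, -1, 0, 0, 0, -0.0029, -0.0125, 0.008, -1, 0, 0, 0, -0.0032, -0.0139, 0.0087, -1])

```text
clock: 6.3
position: [0.5188, 0.1839, 0.1173]
ee_rot: [0.162, 0.755, 0.603, -0.202]
contact_force: [-1.0, 0.8, 0.3]
width: -0.0005
gripper_force: 0.0
```

```bash
python3 -c "from h import *;js()"
```

```text
s 0.1731 x 0.0003 z 0.1173 F s,z 0.6 0.3 n -0.4 6.3
```

Request:
move_arm(steps=[0, 0, 0, -0.0005, -0.002, 0.0008, -1, 0, 0, 0, -0.0009, -0.0039, 0.0016, -1, 0, 0, 0, -0.0012, -0.0054, 0.0022, -1, 0, 0, 0, -0.0016, -0.0068, 0.0028, -1, 0, 0, 0, -0.0018, -0.0078, 0.0032, -1, 0, 0, 0, -0.002, -0.0088, 0.0036, -1, 0, 0, 0, -0.0021, -0.0094, 0.0039, -1, 0, 0, 0, -0.0023, -0.01, 0.0041, -1, 0, 0, 0, -0.0023, -0.01, 0.0041, -1, 0, 0, 0, -0.0023, -0.01, 0.0041, -1])

```text
clock: 7.3
position: [0.5164, 0.1742, 0.1213]
ee_rot: [0.161, 0.755, 0.603, -0.202]
contact_force: [-0.5, 0.4, -0.0]
width: 0.0003
gripper_force: 0.0
```

```bash
python3 -c "from h import *;js()"
```

```text
s 0.1631 x 0.0001 z 0.1213 F s,z 0.2 -0.0 n -0.2 7.3
```

Request:
move_arm(steps=[0, 0, 0, 0, -0.0002, 0, -1, 0, 0, 0, -0.0001, -0.0005, 0, -1, 0, 0, 0, -0.0002, -0.0008, 0, -1, 0, 0, 0, -0.0002, -0.0011, 0, -1, 0, 0, 0, -0.0003, -0.0014, 0, -1, 0, 0, 0, -0.0004, -0.0016, 0, -1, 0, 0, 0, -0.0004, -0.0018, 0, -1, 0, 0, 0, -0.0005, -0.002, 0, -1, 0, 0, 0, -0.0005, -0.0022, 0, -1, 0, 0, 0, -0.0005, -0.0022, 0, -1])

```text
clock: 8.3
position: [0.5159, 0.1719, 0.1213]
ee_rot: [0.161, 0.755, 0.603, -0.202]
contact_force: [0.4, -0.5, 0.4]
width: 0.0001
gripper_force: 0.0
```

```bash
python3 -c "from h import *;js()"
```

```text
s 0.1608 x 0.0001 z 0.1213 F s,z -0.4 0.4 n 0.5 8.3
```

Request:
move_arm(steps=[0, 0, 0, 0, -0.0002, 0, -1, 0, 0, 0, 0, -0.0003, 0, -1, 0, 0, 0, -0.0001, -0.0004, 0, -1, 0, 0, 0, -0.0001, -0.0006, 0, -1, 0, 0, 0, -0.0002, -0.0007, 0, -1, 0, 0, 0, -0.0002, -0.0008, 0, -1, 0, 0, 0, -0.0002, -0.0009, 0, -1, 0, 0, 0, -0.0002, -0.001, 0, -1, 0, 0, 0, -0.0002, -0.0011, 0, -1, 0, 0, 0, -0.0002, -0.0011, 0, -1])

```text
clock: 9.3
position: [0.5157, 0.1709, 0.1213]
ee_rot: [0.161, 0.755, 0.603, -0.202]
contact_force: [0.1, 0.7, -0.3]
width: 0.0003
gripper_force: 0.0
```

```bash
python3 -c "from h import *;js()"
```

```text
s 0.1597 x 0.0002 z 0.1213 F s,z 0.7 -0.3 n -0.7 9.3
```

Still free; repeat.

Request:
move_arm(steps=[0, 0, 0, 0, -0.0002, 0, -1, 0, 0, 0, 0, -0.0003, 0, -1, 0, 0, 0, -0.0001, -0.0004, 0, -1, 0, 0, 0, -0.0001, -0.0006, 0, -1, 0, 0, 0, -0.0002, -0.0007, 0, -1, 0, 0, 0, -0.0002, -0.0008, 0, -1, 0, 0, 0, -0.0002, -0.0009, 0, -1, 0, 0, 0, -0.0002, -0.001, 0, -1, 0, 0, 0, -0.0002, -0.0011, 0, -1, 0, 0, 0, -0.0002, -0.0011, 0, -1])

```text
clock: 10.3
position: [0.5155, 0.1701, 0.1211]
ee_rot: [0.161, 0.755, 0.603, -0.202]
contact_force: [0.5, 1.0, -0.8]
width: -0.0002
gripper_force: 1.1
```

```bash
python3 -c "from h import *;js()"
```

```text
s 0.1589 x 0.0002 z 0.1211 F s,z 1.0 -0.8 n -1.3 10.3
```

Request:
move_arm(steps=[0, 0, 0, 0, -0.0001, 0, -1, 0, 0, 0, 0, -0.0002, 0, -1, 0, 0, 0, -0.0001, -0.0003, 0, -1, 0, 0, 0, -0.0001, -0.0004, 0, -1, 0, 0, 0, -0.0001, -0.0005, 0, -1, 0, 0, 0, -0.0001, -0.0006, 0, -1, 0, 0, 0, -0.0001, -0.0006, 0, -1, 0, 0, 0, -0.0001, -0.0006, 0, -1, 0, 0, 0, -0.0001, -0.0006, 0, -1, 0, 0, 0, -0.0001, -0.0006, 0, -1])

```text
clock: 11.3
position: [0.5155, 0.1699, 0.1209]
ee_rot: [0.161, 0.755, 0.603, -0.202]
contact_force: [-0.2, 5.2, -2.9]
width: -0.0003
gripper_force: 3.0
```

```bash
python3 -c "from h import *;js()"
```

```text
s 0.1587 x 0.0002 z 0.1209 F s,z 5.0 -2.9 n -5.8 11.3
```

Request:
move_arm(steps=[0, 0, 0, 0, -0.0001, 0, -1, 0, 0, 0, 0, -0.0002, 0, -1, 0, 0, 0, -0.0001, -0.0003, 0, -1, 0, 0, 0, -0.0001, -0.0004, 0, -1, 0, 0, 0, -0.0001, -0.0005, 0, -1, 0, 0, 0, -0.0001, -0.0006, 0, -1, 0, 0, 0, -0.0001, -0.0006, 0, -1, 0, 0, 0, -0.0001, -0.0006, 0, -1, 0, 0, 0, -0.0001, -0.0006, 0, -1, 0, 0, 0, -0.0001, -0.0006, 0, -1])

```text
clock: 12.3
position: [0.5155, 0.1698, 0.1208]
ee_rot: [0.161, 0.755, 0.603, -0.201]
contact_force: [0.8, 6.7, -3.7]
width: -0.0002
gripper_force: 3.5
```

```bash
python3 -c "from h import *;js();a=snap('scene','sc3')
snap('side','s3')"
```

```text
s 0.1586 x 0.0002 z 0.1208 F s,z 6.7 -3.7 n -7.6 12.3
```

Request:
move_arm(steps=[0, 0, 0, 0, -0.0002, 0, -1, 0, 0, 0, 0, -0.0004, 0, -1, 0, 0, 0, -0.0001, -0.0006, 0, -1, 0, 0, 0, -0.0001, -0.0007, 0, -1, 0, 0, 0, -0.0001, -0.0008, 0, -1, 0, 0, 0, -0.0001, -0.0008, 0, -1, 0, 0, 0, -0.0001, -0.0008, 0, -1, 0, 0, 0, -0.0001, -0.0008, 0, -1, 0, 0, 0, -0.0001, -0.0008, 0, -1, 0, 0, 0, -0.0001, -0.0008, 0, -1])

```text
clock: 13.4
position: [0.5155, 0.1695, 0.1205]
ee_rot: [0.16, 0.755, 0.603, -0.201]
contact_force: [0.7, 7.3, -4.9]
width: 0.0
gripper_force: 4.3
```

```bash
python3 - <<'E'
from h import *
js();a=snap('scene','sc3')['pixels'][150:290,265:425];b=snap('side','s3')['pixels'][150:290,215:375]
cv2.imwrite('pics/c3.png',cv2.resize(np.hstack([a,b]),None,fx=2.5,fy=2.5,interpolation=cv2.INTER_CUBIC))
E
```

```text
s 0.1584 x 0.0002 z 0.1205 F s,z 7.3 -4.9 n -8.8 13.4
```

View pics/c3.png

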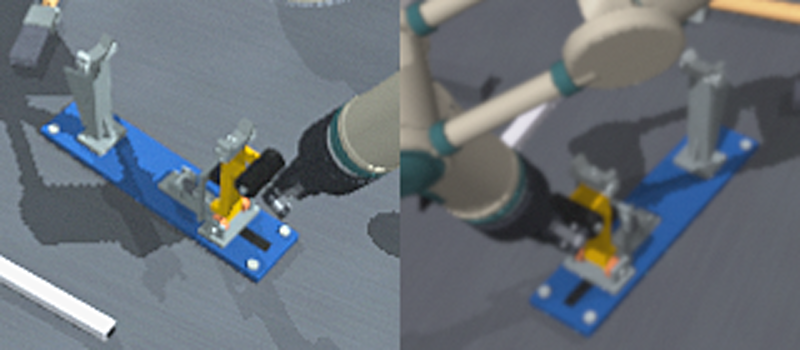

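The stand is upright with the finger on the roller, bearing about 9 N. Now I retreat, untilt, and go over the tube.

Request:
move_arm(steps=[0, 0, 0, 0.005, 0.02, 0, -1, 0, 0, 0, 0.0133, 0.0585, 0, -1, 0, 0, 0, 0.0133, 0.0585, 0, -1, 0.0812, -0.0185, 0, 0.0133, 0.0585, 0.15, -1, 0.0812, -0.0185, 0, 0.0133, 0.0585, 0.15, -1, 0.0812, -0.0185, 0, 0.0133, 0.0585, 0.15, 0, 0.0812, -0.0185, 0, 0.0133, 0.0585, 0.15, 0, 0.0812, -0.0185, 0, 0.0133, 0.0585, 0.15, 0, 0.0812, -0.0185, 0, 0.1, 0.0, 0.15, 0, 0.0812, -0.0185, 0, 0.1, 0.0, 0.15, 0])

```text
clock: 14.5
position: [0.61, 0.1696, 0.2701]
ee_rot: [-0.0, 0.781, 0.625, -0.003]
contact_force: [1.4, 0.1, -0.0]
width: 0.0425
gripper_force: 0.0
```

```bash
python3 -c "
from h import *
js();s=manip.get_state();print(s['position'],s['ee_rot'],s['width'])"
```

```text
s 0.1795 x 0.0924 z 0.2701 F s,z 0.4 -0.0 n -0.4 14.5
[0.61001859 0.16960081 0.27009484] [-1.57751402e-05  7.80861071e-01  6.24698271e-01 -2.83866963e-03] 0.04248215110846515
```

Request:
move_arm(steps=[0, 0, 0.0225, 0.063, -0.256, -0.12, 0, 0, 0, 0.0225, 0.063, -0.256, -0.12, 0, 0, 0, 0.0225, 0.063, -0.256, -0.12, 0, 0, 0, 0.0225, 0.063, -0.256, -0.12, 0, 0, 0, 0.0225, 0.063, -0.256, -0.12, 0, 0, 0, 0.0225, 0.063, -0.256, -0.12, 0, 0, 0, 0.0225, 0.063, -0.256, -0.12, 0, 0, 0, 0.0225, 0.063, -0.256, -0.12, 0, 0, 0, 0.0225, 0.063, -0.256, -0.12, 0, 0, 0, 0.0225, 0.063, -0.256, -0.12, 0])

```text
clock: 15.5
position: [0.6742, -0.084, 0.1516]
ee_rot: [-0.0, 0.735, 0.678, -0.0]
contact_force: [-0.9, 0.6, -0.8]
width: 0.0422
gripper_force: 0.0
```

```bash
python3 - <<'E'
from h import *
snap('wrist','w4');s=manip.get_state();print(s['position'],s['ee_rot'],s['width'])
I=load('w4')
im=I['pixels'].astype(int).min(2)
for r in range(20,220,25):
    c=np.where(im[r,250:400]>200)[0]+250
    if len(c): print(r,c.min(),c.max(),at_z(I,((c.min()+c.max())/2,r),.02).round(4))
E
```

```text
[ 0.67430934 -0.08408073  0.15189382] [2.09608249e-04 7.34850737e-01 6.78228833e-01 2.41454329e-05] 0.0428008480455451
20 308 335 [0.6872 0.0373 0.02  ]
45 309 335 [0.6864 0.0214 0.02  ]
70 309 335 [0.6851 0.0049 0.02  ]
95 309 334 [ 0.6834 -0.0122  0.02  ]
120 309 334 [ 0.682  -0.0302  0.02  ]
145 310 334 [ 0.6809 -0.0489  0.02  ]
170 310 334 [ 0.6794 -0.0685  0.02  ]
195 310 333 [ 0.6774 -0.089   0.02  ]
```

View pics/w4.png

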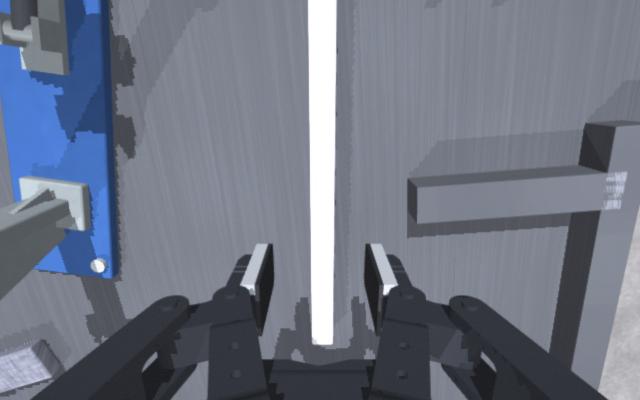

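The tube runs between the open pads, with its line at column 322 and about 3 mm to +x of the TCP. I'll descend and grip.

Request:
move_arm(steps=[0, 0, 0, 0.003, -0.002, -0.05, 0, 0, 0, 0, 0.003, -0.002, -0.09, 0, 0, 0, 0, 0.003, -0.002, -0.115, 0, 0, 0, 0, 0.003, -0.002, -0.124, 0, 0, 0, 0, 0.003, -0.002, -0.128, 0, 0, 0, 0, 0.003, -0.002, -0.13, 0, 0, 0, 0, 0.003, -0.002, -0.13, 0, 0, 0, 0, 0.003, -0.002, -0.13, 0, 0, 0, 0, 0.003, -0.002, -0.13, 0, 0, 0, 0, 0.003, -0.002, -0.13, 0])

```text
clock: 16.55
position: [0.6777, -0.0878, 0.022]
ee_rot: [0.001, 0.736, 0.677, 0.0]
contact_force: [-0.1, -0.1, 0.4]
width: 0.0427
gripper_force: 0.0
```

Request:
move_arm(steps=[0, 0, 0, 0, 0, 0, -1, 0, 0, 0, 0, 0, 0, -1, 0, 0, 0, 0, 0, 0, -1, 0, 0, 0, 0, 0, 0, -1, 0, 0, 0, 0, 0, 0, -1, 0, 0, 0, 0, 0, 0, -1, 0, 0, 0, 0, 0, 0, -1, 0, 0, 0, 0, 0, 0, -1, 0, 0, 0, 0, 0, 0, -1, 0, 0, 0, 0, 0, 0, -1], squeeze=60)

```text
clock: 17.55
position: [0.6776, -0.0878, 0.0217]
ee_rot: [0.0, 0.736, 0.677, 0.0]
contact_force: [-0.5, 0.1, 4.7]
width: 0.0185
gripper_force: 62.6
```

Request:
move_arm(steps=[0, 0, 0, 0, 0, 0.02, -1, 0, 0, 0, 0, 0, 0.05, -1, 0, 0, 0, 0, 0, 0.08, -1, 0, 0, 0, 0, 0, 0.11, -1, 0, 0, 0, 0, 0, 0.14, -1, 0, 0, 0, 0, 0, 0.17, -1, 0, 0, 0, 0, 0, 0.2, -1, 0, 0, 0, 0, 0, 0.22, -1, 0, 0, 0, 0, 0, 0.23, -1, 0, 0, 0, 0, 0, 0.23, -1])

```text
clock: 18.55
position: [0.6777, -0.0877, 0.2516]
ee_rot: [0.0, 0.736, 0.677, 0.0]
contact_force: [-0.4, 0.0, -2.7]
width: 0.0187
gripper_force: 61.7
```

Request:
move_arm(steps=[0, 0, -0.003, -0.02, 0.01, 0, -1, 0, 0, -0.006, -0.045, 0.023, 0, -1, 0, 0, -0.01, -0.07, 0.036, 0, -1, 0, 0, -0.013, -0.1, 0.052, 0, -1, 0, 0, -0.016, -0.13, 0.067, 0, -1, 0, 0, -0.019, -0.155, 0.08, 0, -1, 0, 0, -0.021, -0.175, 0.091, 0, -1, 0, 0, -0.0224, -0.19, 0.099, 0, -1, 0, 0, -0.0224, -0.1976, 0.103, 0, -1, 0, 0, -0.0224, -0.1976, 0.103, 0, -1])

```text
clock: 19.55
position: [0.4789, 0.0157, 0.2508]
ee_rot: [-0.0, 0.781, 0.624, -0.0]
contact_force: [0.5, -0.8, -3.5]
width: 0.0182
gripper_force: 61.6
```

```bash
python3 - <<'E'
from h import *
js();s=manip.get_state();print(s['position'],s['ee_rot'],s['width'],s['gripper_force'],s['contact_force'],s['moment'])
snap('side','s5');snap('scene','sc5');snap('wrist','w5')
a=load('sc5')['pixels'][130:290,255:435];b=load('s5')['pixels'][110:270,215:395]
cv2.imwrite('pics/c5.png',cv2.resize(np.hstack([a,b]),(800,356),interpolation=cv2.INTER_CUBIC))
E
```

```text
s 0.0002 x -0.0012 z 0.2508 F s,z -0.6 -3.5 n -1.2 19.55
[0.47892729 0.01568526 0.2507572 ] [-2.97635643e-04  7.81123830e-01  6.24375942e-01 -3.96331283e-04] 0.01821120156847078 61.64615035057068 [ 0.49387807 -0.7539748  -3.48213321] [ 0.00760941 -0.0362617  -0.00602194]
```

View pics/c5.png

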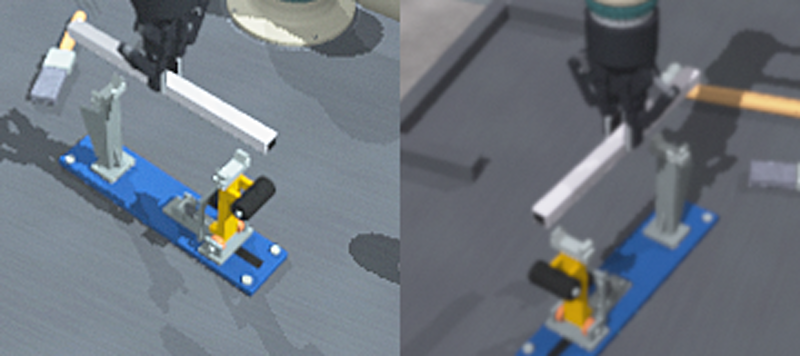

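View pics/w5.png

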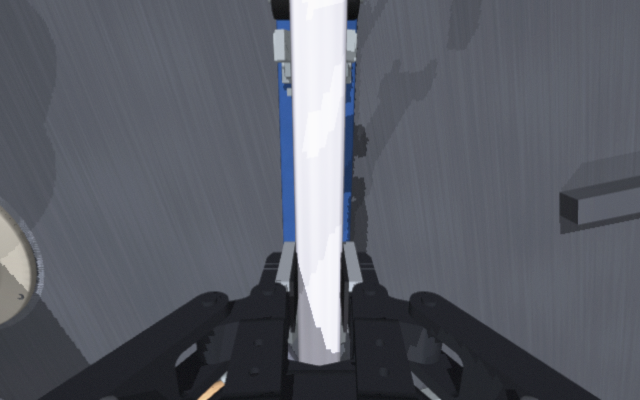

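The pictures show the tube level above both cradles, with the stand upright. In the wrist view the stand's cheeks span columns 274–357 and the tube spans 291–347 at row 45. I'll check the lateral offset numerically.

```bash
python3 - <<'E'
from h import *
I=load('w5');c=np.array([.480,.0152]);jx=np.array([.975,-.2224]);jy=np.array([.2224,.975])
def L(uv,z,I=I):
    p=at_z(I,uv,z)[:2]-c;return (p@jx*1e3).round(1),(p@jy*1e3).round(1)
print('cheeks',L((274,45),.171),L((357,45),.171))
im=I['pixels'].astype(int)
print('row45',im[45,268:362].min(1).tolist())
for r in(30,60,120,180,220):
    row=im[r,:,:];b=(row[:,0]>90)&(row[:,0]-row[:,2]>50);w=(row.min(1)>185)&(np.abs(np.arange(640)-319)<40)
    bb=np.where(b[260:370])[0]+260;ww=np.where(w)[0]
    if len(bb) and len(ww): print(r,'plate',L((bb.min()-.5,r),.012),L((bb.max()+.5,r),.012),'tube',ww.min(),ww.max(),L((ww.min()-.5,r),.249),L((ww.max()+.5,r),.249))
# cheeks / post tri midpoints from sc5,s5 not needed; post in w1-like: scene0/side0 proj
for n in('sc5','s5'):
    J=load(n);cc=[.48,.0152,.0]
    print(n,proj(J,[np.r_[c-.1*jy,.171],np.r_[c+.1*jy,.171],np.r_[c-.1*jy-.02*jx,.171],np.r_[c-.1*jy+.02*jx,.171]]).round(1).tolist())
E
```

```text
cheeks (np.float64(-22.9), np.float64(100.2)) (np.float64(23.8), np.float64(100.3))
row45 [89, 89, 88, 92, 96, 133, 177, 183, 182, 181, 182, 181, 183, 181, 180, 177, 140, 105, 94, 100, 105, 108, 119, 166, 198, 222, 237, 243, 243, 243, 243, 242, 241, 241, 242, 242, 242, 243, 243, 243, 244, 245, 246, 245, 245, 244, 244, 244, 244, 243, 242, 242, 241, 241, 241, 241, 242, 242, 242, 242, 242, 242, 242, 241, 240, 238, 237, 237, 235, 235, 235, 236, 236, 233, 224, 208, 190, 170, 152, 174, 180, 180, 180, 180, 180, 179, 166, 167, 123, 90, 81, 80, 83, 81]
30 plate (np.float64(-28.4), np.float64(132.4)) (np.float64(38.8), np.float64(132.5)) tube 292 344 (np.float64(-7.2), np.float64(95.8)) (np.float64(11.0), np.float64(95.9))
120 plate (np.float64(-39.3), np.float64(45.2)) (np.float64(38.5), np.float64(45.3)) tube 294 343 (np.float64(-7.2), np.float64(65.5)) (np.float64(11.4), np.float64(65.5))
180 plate (np.float64(-40.4), np.float64(-20.9)) (np.float64(-25.8), np.float64(-20.9)) tube 295 341 (np.float64(-7.3), np.float64(42.4)) (np.float64(11.1), np.float64(42.5))
220 plate (np.float64(-39.6), np.float64(-69.2)) (np.float64(36.3), np.float64(-69.1)) tube 296 340 (np.float64(-7.2), np.float64(25.6)) (np.float64(11.1), np.float64(25.6))
sc5 [[302.5, 167.7], [359.1, 202.7], [307.3, 163.9], [297.6, 171.6]]
s5 [[336.5, 172.0], [292.2, 215.1], [342.7, 174.6], [330.3, 169.3]]
```

Request:
move_arm(steps=[0, 0, 0, -0.0014, 0.0003, -0.01, -1, 0, 0, 0, -0.0014, 0.0003, -0.02, -1, 0, 0, 0, -0.0014, 0.0003, -0.03, -1, 0, 0, 0, -0.0014, 0.0003, -0.04, -1, 0, 0, 0, -0.0014, 0.0003, -0.048, -1, 0, 0, 0, -0.0014, 0.0003, -0.052, -1, 0, 0, 0, -0.0014, 0.0003, -0.055, -1, 0, 0, 0, -0.0014, 0.0003, -0.055, -1, 0, 0, 0, -0.0014, 0.0003, -0.055, -1, 0, 0, 0, -0.0014, 0.0003, -0.055, -1])

```text
clock: 20.7
position: [0.4787, 0.0156, 0.1967]
ee_rot: [0.0, 0.781, 0.624, 0.0]
contact_force: [-0.3, 0.5, -2.4]
width: 0.0186
gripper_force: 61.7
```

```bash
python3 - <<'E'
from h import *
js();s=manip.get_state();print(s['position'],s['contact_force'])
I=snap('wrist','w6');c=np.array([.480,.0152]);jx=np.array([.975,-.2224]);jy=np.array([.2224,.975])
im=I['pixels'].astype(int)
z=s['position'][2]
p=proj(I,[np.r_[c+.1*jy+x*jx,.171] for x in(-.025,0,.025)]+[np.r_[c+.1*jy+x*jx,z-.0017] for x in(-.01,.01)]+[np.r_[c+.134*jy+x*jx,.13] for x in(-.028,.028)]);print(p.round(1).tolist())
r=int(p[1][1])
for q in range(r-16,r+17,4): print(q,im[q,266:366].min(1).tolist())
E
```

```text
s 0.0001 x -0.0014 z 0.1967 F s,z 0.4 -2.4 n -1.6 20.7
[0.47871136 0.01564416 0.19672023] [-0.32304818  0.52088983 -2.38565644]
[[257.4, 29.1], [318.6, 29.1], [379.9, 29.3], [289.2, 16.9], [348.1, 17.0], [262.1, -32.1], [375.1, -31.9]]
13 [181, 181, 181, 181, 179, 180, 181, 180, 179, 166, 127, 106, 105, 105, 104, 102, 104, 105, 106, 104, 105, 106, 107, 114, 157, 190, 218, 232, 242, 244, 244, 244, 243, 242, 242, 241, 242, 242, 242, 242, 243, 244, 247, 250, 250, 251, 250, 250, 250, 251, 250, 250, 248, 248, 247, 243, 241, 242, 242, 243, 243, 242, 242, 241, 241, 240, 239, 238, 236, 236, 235, 234, 234, 234, 235, 234, 228, 217, 200, 185, 147, 95, 76, 74, 73, 71, 77, 108, 114, 113, 111, 114, 113, 114, 116, 146, 160, 163, 163, 163]
17 [181, 179, 181, 180, 180, 180, 179, 179, 181, 176, 132, 106, 105, 105, 104, 101, 102, 104, 103, 103, 104, 104, 105, 110, 147, 187, 214, 231, 242, 244, 244, 243, 243, 242, 242, 242, 242, 242, 243, 242, 243, 243, 245, 245, 245, 245, 245, 244, 244, 244, 243, 243, 243, 242, 241, 241, 241, 242, 242, 242, 242, 242, 242, 242, 241, 241, 239, 239, 238, 236, 234, 234, 23
[... 2903 characters left out ...]
, 242, 242, 243, 242, 242, 241, 241, 241, 240, 239, 238, 236, 235, 236, 235, 235, 235, 233, 224, 210, 192, 170, 117, 79, 75, 75, 71, 72, 76, 97, 110, 113, 112, 114, 114, 117, 149, 165, 168, 167, 168, 167]
45 [182, 182, 179, 181, 183, 181, 182, 182, 182, 181, 176, 130, 107, 105, 106, 104, 105, 106, 106, 105, 105, 105, 106, 106, 119, 167, 200, 223, 237, 244, 244, 244, 242, 242, 241, 241, 241, 242, 242, 243, 243, 244, 244, 245, 246, 245, 245, 245, 244, 244, 243, 243, 242, 242, 241, 241, 241, 242, 242, 241, 242, 243, 242, 241, 241, 240, 240, 238, 237, 237, 236, 235, 235, 235, 234, 233, 224, 209, 191, 167, 115, 82, 74, 75, 74, 73, 73, 75, 96, 109, 113, 114, 113, 119, 160, 166, 168, 167, 169, 168]
```

The tube's midline (column 318.2) matches the cheeks' midline (318.3). I'll lower it into the cradles.

Request:
move_arm(steps=[0, 0, 0, 0, 0, -0.002, -1, 0, 0, 0, 0, 0, -0.004, -1, 0, 0, 0, 0, 0, -0.006, -1, 0, 0, 0, 0, 0, -0.008, -1, 0, 0, 0, 0, 0, -0.0095, -1, 0, 0, 0, 0, 0, -0.011, -1, 0, 0, 0, 0, 0, -0.012, -1, 0, 0, 0, 0, 0, -0.013, -1, 0, 0, 0, 0, 0, -0.0135, -1, 0, 0, 0, 0, 0, -0.0135, -1])

```text
clock: 21.75
position: [0.4784, 0.0157, 0.1827]
ee_rot: [0.0, 0.781, 0.624, 0.0]
contact_force: [0.9, -0.3, -3.4]
width: 0.0186
gripper_force: 61.7
```

```bash
python3 -c "
from h import *
js();s=manip.get_state();print(s['contact_force'],s['moment'])"
```

```text
s 0.0001 x -0.0017 z 0.1827 F s,z -0.1 -3.4 n -1.6 21.75
[ 0.910112   -0.33741391 -3.35568156] [ 0.01186323 -0.02258715  0.00410402]
```

Request:
move_arm(steps=[0, 0, 0, 0, 0, -0.0003, -1, 0, 0, 0, 0, 0, -0.0005, -1, 0, 0, 0, 0, 0, -0.0008, -1, 0, 0, 0, 0, 0, -0.001, -1, 0, 0, 0, 0, 0, -0.0012, -1, 0, 0, 0, 0, 0, -0.0014, -1, 0, 0, 0, 0, 0, -0.0016, -1, 0, 0, 0, 0, 0, -0.0018, -1, 0, 0, 0, 0, 0, -0.0018, -1, 0, 0, 0, 0, 0, -0.0018, -1])

```text
clock: 22.75
position: [0.4784, 0.0156, 0.1816]
ee_rot: [0.0, 0.781, 0.624, 0.0]
contact_force: [-1.7, -0.0, 6.1]
width: 0.0187
gripper_force: 62.7
```

```bash
python3 -c "
from h import *
js();s=manip.get_state();print(s['contact_force'],s['moment'])"
```

```text
s 0.0001 x -0.0017 z 0.1816 F s,z -0.4 6.1 n 3.4 22.75
[-1.73331708 -0.02649871  6.0662762 ] [-0.00558956  0.42038454 -0.00612813]
```

Seated: the force rose by 9.5 N at the predicted height, and it is balanced lengthwise. I'll release the tube and retreat upward.

Request:
move_arm(steps=[0, 0, 0, 0, 0, 0.0005, -0.5, 0, 0, 0, 0, 0, 0.0005, -0.4, 0, 0, 0, 0, 0, 0.0005, -0.2, 0, 0, 0, 0, 0, 0.0005, 0, 0, 0, 0, 0, 0, 0.0005, 0, 0, 0, 0, 0, 0, 0.0005, 0, 0, 0, 0, 0, 0, 0.0005, 0, 0, 0, 0, 0, 0, 0.0005, 0, 0, 0, 0, 0, 0, 0.0005, 0, 0, 0, 0, 0, 0, 0.0005, 0])

```text
clock: 23.75
position: [0.4784, 0.0156, 0.1815]
ee_rot: [0.0, 0.781, 0.624, 0.0]
contact_force: [-0.3, -0.2, -0.2]
width: 0.0429
gripper_force: 0.0
```

Request:
move_arm(steps=[0, 0, 0, 0, 0, 0.003, 0, 0, 0, 0, 0, 0, 0.008, 0, 0, 0, 0, 0, 0, 0.015, 0, 0, 0, 0, 0, 0, 0.025, 0, 0, 0, 0, 0, 0, 0.04, 0, 0, 0, 0, 0, 0, 0.06, 0, 0, 0, 0, 0, 0, 0.08, 0, 0, 0, 0, 0, 0, 0.1, 0, 0, 0, 0, 0, 0, 0.11, 0, 0, 0, 0, 0, 0, 0.11, 0])

```text
clock: 24.75
position: [0.4793, 0.0155, 0.2934]
ee_rot: [0.001, 0.781, 0.624, 0.001]
contact_force: [-0.8, 0.4, -1.2]
width: 0.0427
gripper_force: 0.0
```

```bash
python3 - <<'E'
from h import *
js();s=manip.get_state();print(s['position'],s['contact_force'],s['width'])
I=snap('wrist','w7');c=np.array([.480,.0152]);jx=np.array([.975,-.2224]);jy=np.array([.2224,.975])
im=I['pixels'].astype(int).min(2)
for r in range(5,230,25):
    w=np.where(im[r,260:380]>195)[0]+260
    if len(w):
        p=at_z(I,((w.min()+w.max())/2,r),.18)[:2]-c
        a=at_z(I,(w.min()-.5,r),.18)-at_z(I,(w.max()+.5,r),.18)
        print(r,w.min(),w.max(),(p@jx*1e3).round(1),(p@jy*1e3).round(1),(np.linalg.norm(a)*1e3).round(1))
E
```

```text
s 0.0002 x -0.0008 z 0.2934 F s,z 0.2 -1.2 n -0.8 24.75
[0.47926479 0.01554602 0.29337331] [-0.8383211   0.37675346 -1.19661403] 0.04272387568522365
5 301 331 -0.7 127.8 19.7
30 302 330 -0.7 113.4 18.8
55 283 349 -0.8 98.3 44.2
80 288 330 -5.5 82.7 29.0
105 303 330 -0.4 66.4 19.3
130 303 330 -0.5 49.4 19.7
155 304 330 -0.1 31.6 19.4
180 304 329 -0.5 13.1 19.1
205 305 329 -0.1 -6.4 18.8
```

```bash
python3 -c "
from rig import manip;print(manip.sign_off())"
```

```text
the job is handed in; nothing more can be done
None
```

I handed the job in at about 25 s on the robot's clock; no verdict came back. My last reading showed the stand upright (borne on at about 9 N), and the released tube within 1 mm of the cradles' line, aligned with the jig, and the gripper clear.

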